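Lid the couscous basket and take a probe reading on its marked spot

TASK

Put the lid that fits the aluminium couscous basket onto it, without dropping it, so that it sits properly down all round, and let go of it. Then take the yellow probe out of its wooden block and hold its tip on the red spot of that lid, the probe square to the lid's sloping surface and pressed lightly so that the sprung brass tip is about half-way in; never press hard. Finish while still holding the probe there, and leave the other lid, the bowl, the spoon and the grater alone and the basket where it stands.

Things in the scene. Friction and masses are not known exactly. Their poses are not given: they have to be found in the camera images.
- basket_rim (a point): Loose open aluminium couscous basket, 0.8 kg, 160 mm across and 85 mm high, straight wall 4 mm thick near the top (mouth 152 mm), two small loop handles on its sides reaching 103 mm from its axis at 60 mm height. The point is the centre of the mouth at rim height, 85 mm above the counter; z is up.
- basket: The same basket; origin at the centre of its underside, z up.
- big_lid: Loose aluminium lid that fits the basket: 160 mm across, 0.25 kg nominal. Origin at the centre of its underside, z up. A centring disc 144 mm across forms its lowest 8 mm and goes inside the basket's mouth; the brim (8 to 12 mm above the origin) rests on the rim, so when seated the origin is 8 mm below the rim point. From the brim its top slopes up at 20 degrees like a cone to a 56 mm wide flat, 31 mm above the origin. It lies the right way up on the counter.
- big_lid_knob (a point): Centre of the big lid's round dark wooden knob, 26 mm across and 24 mm high, upright on the lid's axis on a 16 mm stem; 58 mm above the lid's origin; the lid's flat top is 27 mm below this point.
- big_lid_spot (a point): Centre of the red spot (16 mm across) on the big lid's slope, 54 mm from the lid's axis on its -x side, 21.5 mm above the lid's origin. Its z axis points outwards, square to the slope (leaning 20 degrees from the lid's axis, away from the knob).
- small_lid_knob (a point): Knob centre of the other lid, same look and own red spot, but only 110 mm across: it does not fit the basket; leave it. 48.8 mm above the counter.
- probe_center (a point): Centre of the yellow square housing (22 x 22 x 80 mm) of the loose pen probe, 0.12 kg; z points up along the probe, away from its tip; x and y are square to the housing's sides. It stands upright in the block: the housing's underside rests on the block's top and the thin steel stem (10 mm) and brass tip (7 mm) reach down 65 mm below the housing, inside the hole. So the tip's end is 105 mm from this point along -z.
- probe: The same probe; origin at the centre of the housing's underside, same axes.
- probe_point (a point): Very end of the probe's brass tip (round end, radius 3.5 mm).
- probe_tip (a joint): How far the sprung brass tip is pushed into the stem: 0 (fully out) to 0.012 m (fully in). About 0.9 N starts it moving, 2.7 N holds it half-way (0.006), 4.5 N takes it fully in.
- stand: Fixed wooden block 70 x 70 x 75 mm high with a 15 mm wide, 70 mm deep hole in the middle of its top; origin at the centre of its underside, z up. The probe must be raised more than 65 mm to come out.
- bowl_center (a point): Small blue ceramic bowl (110 mm across, 75 mm high) with a white hinged cover; leave alone. The point is in its middle, 30 mm up.
- spoon_center (a point): Green plastic measuring spoon, 135 mm long, lying flat; leave alone. The point is half-way along.
- grater: Fixed steel grater, 230 mm high, in a grey bench clamp; leave alone. Origin under the middle of the clamp's foot (90 x 70 mm; with its screw it reaches 85 mm from the origin).
Things that resemble listed ones, but are neither listed nor needed, are in the scene too. Leave any green look-alike of the big_lid alone.

How it is judged:
By the outcome, as a careful person would: the job done as asked, in the order asked, and still so for the second after the job is handed in, while the arm keeps its last pose, push and grip.
It also fails if it takes over 61 s, if anything falls off the work surface, if the arm or the gripper's body presses on something with over 40 N, if the wrist force passes 120 N, or if a joint passes its speed limit or range.

ROBOT

A 7-joint arm with a two-finger parallel gripper is mounted at the origin on the work surface. World frame = base frame: x ahead of the robot, y to its left, z up, the work surface at z = 0. Lengths are in m, angles in degrees, forces in N, time in s.
With the tool pointing down it reaches from about 0.35 to 0.775 m from the base axis. Payload 3.1 kg.
Tool frame: the origin (TCP) lies on the centre line of the jaws, within the pads' length; the fingertips stand 17 mm ahead of it and the grasp point (between the pads) lies 2 mm behind it (robot.tip_reach is the distance from the TCP to the fingertips, in m); z points along the fingers, y is the direction in which the jaws open and shut (so a half turn about z gives the same grasp; the last joint's range is limited). The gripper opens to 85 mm and grips with 20 to 120 N. Pads are 22 mm wide; open, the fingers measure 114 mm over their backs; the gripper's body (76 mm by 85 mm) begins 54 mm behind the grasp point. The pads swing forward as they close: fully open they stand 13 mm farther back than shut.
Start: joints at [72.038, 17.813, 0.802, 86.603, -0.252, 75.585, -1.558], TCP at [0.148, -0.53, 0.248] pointing down, gripper open.
Joint ranges: [-154.91, 154.91], [-16.99, 109.72], [-72.82, 74.43], [7.12, 147.25], [-82.49, 262.49], [11.32, 116.49], [-174.64, 174.64]. Speed limits (degrees/s): [159.86, 159.86, 180, 180, 180, 180, 180].

INTERFACE

Orientations are given as [roll, pitch, yaw] about the fixed x, y, z axes, in that order (R = Rz(yaw) Ry(pitch) Rx(roll)).
In Python, from station import robot, fingers, vision, workorder, recognise gives the robot as it stands. Calls block until the motion is done:
- robot.move_to(position, orientation): joint-space move of the TCP to a pose.
- robot.line_to(position, orientation=None, velocity=0.15, f_stop=None): straight line of the TCP; orientation=None keeps the orientation; velocity is the mean speed in m/s. With f_stop (N) it stops when the force on the tool has changed by that much, and returns True; else False.
- robot.move_j(angles): joint-space move.
- fingers.gripper_to(opening, force=None): opening from 0.0 (shut) to 1.0 (fully open); force is the grip in N (None keeps the last); returns when the fingers have stopped.
- robot.pause(seconds).
- robot.inverse_kinematics(position, orientation): joint angles nearest the present ones, or None.
- vision.grab_frame(name): name is "side" or "top"; returns the picture (480x640x3 uint8, red, green, blue); there is no depth.
- vision.calibration(name): a dict with "mtx" (3x3 intrinsics, pixels), "extrinsics" (4x4, takes a point from world to camera coordinates). Camera axes: x right, y up, looking along -z (the intrinsics and any distortion apply to the point x, -y, -z); pixel columns grow to the right and rows downward; lengths in m; the calibration is good to about 2 mm. A picture is of the moment at which its call begins. calibration takes no time and is no camera call.
A pose or a line that the arm cannot do raises robot.PlanningError and nothing moves.
- workorder.close_job(): hands the job in, once; it reports no verdict.
Trained networks look in the newest picture that a camera, given by its name, has taken for a name from the list of things; names that differ only in an ending like _2 or _b are one class to them, and where a whole thing is asked for, a point or a joint stands for the part that bears it (a point fixed in the world has none). Each returns a list of dicts, best first, with "p" (0 to 1); they miss things now and then, are a little off and sometimes report something else, mostly with a low value. They report only what shows in the picture. A call takes as long as a camera call. They do not tell look-alikes from the thing itself.
- recognise(label, camera): "rect" ([centre column, centre row, width, height] in pixels, round what is visible of it).
Readings, each from a call of its own:
- robot.current_time_s(): time.
- robot.current_joint_positions(): joint angles.
- robot.current_dq(): joint speeds.
- robot.current_joint_torque(): joint torques, N m.
- robot.current_tool_pos(): TCP position.
- robot.current_eef_rot(): TCP orientation.
- robot.current_contact_force(): force on the tool from outside, world axes, zero at the start.
- robot.current_torque(): the same for the moment, N m.
- robot.current_finger_gap(): opening from 0.0 (shut) to 1.0 (fully open).
Only numpy, scipy, OpenCV 4.12 (cv2) and the standard library are available. Lean on these libraries where they do the work, as an engineer would, in place of code of your own. Each camera call takes 0.05 s, during which the arm holds its last target. There are 200 camera calls.

## Working session

There is one attempt and no reset: what is moved stays moved. The work goes in short steps, each a Python script; the robot and the scene stay as the last script left them, time stands still between calls to the robot, and variables do not carry over. Pictures are saved under pics/ and viewed, about 8 in all and at most 12, crops included, and the job is handed in when it is done.

```bash
mkdir -p pics; ls; python3 - <<'E'
from station import robot, fingers, vision, workorder, recognise
import cv2
for c in ("side","top"):
    im=vision.grab_frame(c); cv2.imwrite(f"pics/{c}0.png",im[:,:,::-1])
    k=vision.calibration(c); print(c,k)
    for l in ("basket","big_lid","big_lid_knob","big_lid_spot","small_lid_knob","probe","probe_center","stand","bowl_center","grater","spoon_center"):
        print(l,[([round(float(x)) for x in d["rect"]],round(float(d["p"]),2)) for d in recognise(l,c)])
print(robot.current_time_s(), robot.current_eef_rot(), robot.tip_reach)
E
```

```text
pics
side {'mtx': array([[453.23545698,   0.        , 328.45803953],
       [  0.        , 453.23545698, 236.14839168],
       [  0.        ,   0.        ,   1.        ]]), 'extrinsics': array([[-0.97305308, -0.23051821,  0.0053914 ,  0.55619862],
       [ 0.17470952, -0.72181352,  0.66967292, -0.02202992],
       [-0.15048022,  0.65256922,  0.74263659, -1.29030125],
       [ 0.        ,  0.        ,  0.        ,  1.        ]])}
basket [([302, 203, 57, 55], 0.69)]
big_lid [([379, 394, 69, 67], 0.95), ([303, 442, 79, 76], 0.95), ([412, 315, 62, 57], 0.92), ([223, 317, 59, 54], 0.7), ([325, 289, 59, 55], 0.6)]
big_lid_knob [([303, 442, 82, 77], 0.91), ([327, 291, 62, 47], 0.78), ([222, 314, 68, 58], 0.78), ([411, 315, 65, 58], 0.71), ([379, 392, 74, 73], 0.65)]
big_lid_spot [([380, 394, 70, 74], 0.96), ([414, 317, 62, 57], 0.95), ([324, 290, 66, 54], 0.89), ([302, 443, 78, 74], 0.87), ([220, 314, 64, 54], 0.63)]
small_lid_knob [([376, 205, 28, 37], 0.69), ([359, 157, 34, 26], 0.6), ([322, 291, 64, 51], 0.59), ([281, 167, 30, 12], 0.56)]
probe [([379, 186, 12, 28], 0.64), ([376, 207, 28
[... 900 characters left out ...]
59)]
big_lid_knob [([282, 253, 63, 64], 0.98), ([229, 165, 61, 60], 0.94), ([184, 325, 65, 64], 0.74), ([272, 346, 64, 68], 0.65), ([408, 278, 41, 32], 0.63), ([129, 274, 67, 68], 0.56)]
big_lid_spot [([130, 274, 64, 62], 0.98), ([184, 327, 65, 67], 0.86), ([273, 344, 67, 65], 0.71), ([228, 166, 62, 66], 0.69), ([280, 251, 60, 66], 0.67)]
small_lid_knob [([499, 243, 46, 41], 0.76), ([415, 279, 15, 12], 0.48)]
probe [([414, 280, 11, 17], 0.45)]
probe_center [([413, 277, 13, 13], 0.68)]
stand [([407, 278, 35, 30], 0.88)]
bowl_center [([318, 156, 44, 42], 0.71)]
grater [([178, 240, 61, 57], 0.57)]
spoon_center [([460, 145, 15, 51], 0.85)]
1.2 [1.79996292e+02 2.35093135e-03 1.55778634e+01] 0.017
```

View pics/top0.png

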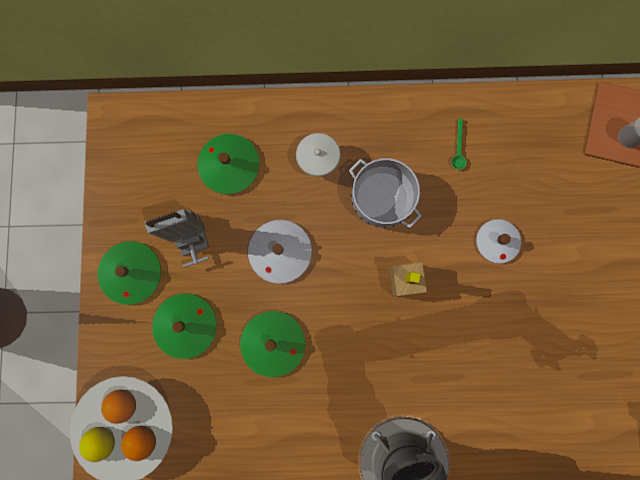

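View pics/side0.png

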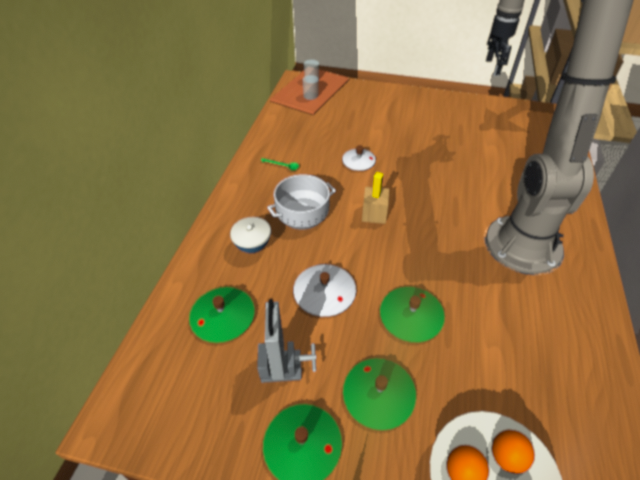

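Top view: aluminium big lid at about (280,251) with its spot at (268,269). The basket is at (386,191), the yellow probe at (414,278) in its block, and the small lid at (499,242). The side view agrees: lid (325,290), basket (302,200), probe (378,185). The green lids are decoys.

```bash
cat > h.py <<'E'
import numpy as np, cv2
from station import robot, fingers, vision, workorder, recognise
from scipy.optimize import least_squares
def ray(c,px):
    k=vision.calibration(c); K,E=k["mtx"],k["extrinsics"]; R,t=E[:3,:3],E[:3,3]
    px=np.atleast_2d(px).astype(float)
    d=np.c_[(px[:,0]-K[0,2])/K[0,0],-(px[:,1]-K[1,2])/K[1,1],-np.ones(len(px))]@R
    return -R.T@t,d
def onz(c,px,z):
    o,d=ray(c,px); return (o+d*((z-o[2])/d[:,2])[:,None])[:,:2]
def proj(c,P):
    k=vision.calibration(c); K,E=k["mtx"],k["extrinsics"]
    q=np.atleast_2d(P)@E[:3,:3].T+E[:3,3]
    return np.c_[K[0,2]-K[0,0]*q[:,0]/q[:,2],K[1,2]+K[1,1]*q[:,1]/q[:,2]]
def blob(mask,near,box=60):
    m=np.zeros_like(mask);x,y=map(int,near);m[max(0,y-box):y+box,max(0,x-box):x+box]=mask[max(0,y-box):y+box,max(0,x-box):x+box]
    n,l,s,c=cv2.connectedComponentsWithStats(m); i=1+np.argmax(s[1:,4]); return c[i],s[i],(l==i).astype(np.uint8)
def circ(P):
    f=least_squares(lambda v:np.hypot(P[:,0]-v[0],P[:,1]-v[1])-v[2],[*P.mean(0),.08],loss="soft_l1",f_scale=.001); return f.x
def show(im,u,v,w,h,name,s): cv2.imwrite(name,cv2.resize(im[v:v+h,u:u+w,::-1],None,fx=s,fy=s,interpolation=cv2.INTER_CUBIC))
E
python3 - <<'E'
from h import *
I={c:cv2.cvtColor(cv2.imread(f"pics/{c}0.png"),cv2.COLOR_BGR2HSV) for c in("top","side")}
lid={"top":(280,251),"side":(325,290)}; bas={"top":(386,191),"side":(302,200)}
spot={"top":(268,269),"side":(340,299)}; pr={"top":(414,278),"side":(378,185)}
for c,H in I.items():
    h,s,v=cv2.split(H)
    grey=((s<60)&(v>60)).astype(np.uint8)
    for n,o,z in(("lid",lid[c],.011),("basket",bas[c],.085)):
        cc,st,m=blob(grey,o,45)
        cn=max(cv2.findContours(m,0,1)[0],key=cv2.contourArea); hull=cv2.convexHull(cn)[:,0] if n=="lid" else cn[:,0]
        P=onz(c,cn[:,0],z); f=circ(P); r=np.abs(np.hypot(*(P-f[:2]).T)-f[2]); print(c,n,f.round(4),"med res",np.median(r).round(4),st)
    red=(((h<5)|(h>175))&(s>170)&(v>90)).astype(np.uint8)
    cc,st,_=blob(red,spot[c],12); print(c,"spot",onz(c,cc,.0215),st)
    yel=((h>20)&(h<35)&(s>150)&(v>90)).astype(np.uint8)
    cc,st,m=blob(yel,pr[c],25); print(c,"probe",cc,st,onz(c,cc,.155),cv2.minAreaRect(np.argwhere(m)[:,::-1].astype(np.float32)))
    kn=((h<20)&(s>90)&(v<110)).astype(np.uint8)
    cc,st,_=blob(kn,(277,248) if c=="top" else (325,279),10); print(c,"knob",cc,st,onz(c,cc,.062))
print({n:onz("top",p,z) for n,p,z in (("grater",(195,250),0.03),("bowl",(318,154),.075),("stand",(408,281),.075),("small",(504,239),.05))})
im=cv2.imread("pics/top0.png")[:,:,::-1]; show(im,340,130,130,180,"pics/crop.png",3.3)
E
```

```text
top lid [0.5137 0.2892 0.0792] med res 0.0006 [ 248  220   64   64 3090]
top basket [0.6417 0.0289 0.0828] med res 0.0016 [ 349  158   73   70 3864]
top spot [[0.46786651 0.31729809]] [266 267   5   5  19]
top probe [412.41721854 277.1192053 ] [404 272  17  11 151] [[ 0.43391358 -0.0154815 ]] ((412.0, 277.0), (10.0, 16.0), 90.0)
top knob [277.19512195 248.64634146] [272 244  11  10  82] [[0.51390838 0.28960212]]
side lid [0.5136 0.2924 0.0799] med res 0.0007 [ 293  264   63   53 2445]
side basket [0.636  0.0565 0.1008] med res 0.0055 [ 268  175   68   54 2603]
side spot [[0.46629154 0.31953904]] [339 298   3   3   7]
side probe [376.74409449 184.92125984] [371 171  13  28 254] [[0.43229988 0.02641288]] ((376.85662841796875, 184.7184295654297), (9.931506156921387, 27.28243064880371), 6.709836483001709)
side knob [324.18518519 277.49382716] [320 272   9  12  81] [[0.51324238 0.2939917 ]]
{'grater': array([[0.51884613, 0.49669794]]), 'bowl': array([[0.74182017, 0.18625449]]), 'stand': array([[ 0.42885737, -0.01846286]]), 'small': array([[ 0.52585038, -0.25791285]])}
```

View pics/crop.png

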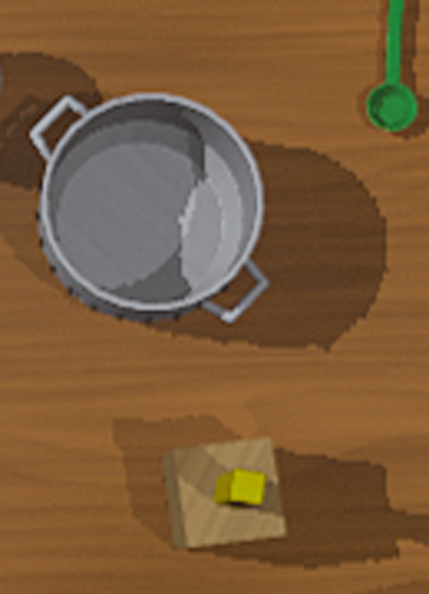

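Crop: the basket rim circle centres near top-view pixel (386,191). The probe's bright top face is at about (415,277), turned roughly 10° against the image axes. I'll refine the basket rim and probe yaw numerically, then check reach.

```bash
python3 - <<'E'
from h import *
from scipy.optimize import minimize
from scipy.ndimage import map_coordinates
a=np.linspace(0,2*np.pi,240)
G={c:cv2.cvtColor(cv2.imread(f"pics/{c}0.png"),cv2.COLOR_BGR2GRAY).astype(float) for c in("top","side")}
def m(c,x,y,r,z): 
    p=proj(c,np.c_[x+r*np.cos(a),y+r*np.sin(a),0*a+z]); return np.clip(map_coordinates(G[c],[p[:,1],p[:,0]],order=1),0,170).mean()
def sc(v,cs): return -sum(m(c,*v,.078,.085)-.5*m(c,*v,.0725,.085)-.5*m(c,*v,.0835,.085) for c in cs)
for cs in (["top"],["side"],["top","side"]):
    g=min(((sc((x,y),cs),x,y) for x in np.arange(.62,.67,.002) for y in np.arange(0.005,.06,.002)))
    r=minimize(sc,g[1:],args=(cs,),method="Nelder-Mead",options=dict(initial_simplex=[g[1:],[g[1]+.001,g[2]],[g[1],g[2]+.001]])); print(cs,r.x.round(4),r.fun)
im=cv2.imread("pics/top0.png"); H=cv2.cvtColor(im,cv2.COLOR_BGR2HSV)[268:290,400:425]
print(H[:,:,2]*(((H[:,:,0]>20)&(H[:,:,0]<35)&(H[:,:,1]>180)))); 
print(onz("top",[(415,276.8)],.155),proj("side",[.4296,-.0195,.155]), proj("side",[.4296,-.0195,.115]))
E
```

```text
['top'] [0.645  0.0271] -71.92595097738875Traceback (most recent call last):
  File "<stdin>", line 10, in <module>
  File "<stdin>", line 10, in <genexpr>
  File "<stdin>", line 8, in sc
  File "<stdin>", line 8, in <genexpr>
  File "<stdin>", line 7, in m
  File "h.py", line 12, in proj
    k=vision.calibration(c); K,E=k["mtx"],k["extrinsics"]
ValueError: time passes only in moves, steps and waits
```

```bash
cat > fix.py <<'E'
s=open('h.py').read()
s=s.replace('def ray','CAL={c:vision.calibration(c) for c in("top","side")}\ndef ray',1)
i=s.index('def ray'); s=s[:i]+s[i:].replace('vision.calibration(c)','CAL[c]')
open('h.py','w').write(s)
E
python3 fix.py; python3 - <<'E'
from h import *
from scipy.optimize import minimize
from scipy.ndimage import map_coordinates
a=np.linspace(0,2*np.pi,120)
G={c:cv2.cvtColor(cv2.imread(f"pics/{c}0.png"),cv2.COLOR_BGR2GRAY).astype(float) for c in("top","side")}
def m(c,x,y,r,z): 
    p=proj(c,np.c_[x+r*np.cos(a),y+r*np.sin(a),0*a+z]); return np.clip(map_coordinates(G[c],[p[:,1],p[:,0]],order=1),0,170).mean()
def sc(v,cs): return -sum(m(c,*v,.078,.085)-.5*m(c,*v,.0725,.085)-.5*m(c,*v,.0835,.085) for c in cs)
for cs in (["side"],["top","side"]):
    g=min(((sc((x,y),cs),x,y) for x in np.arange(.63,.66,.002) for y in np.arange(0.01,.05,.002)))
    r=minimize(sc,g[1:],args=(cs,),method="Nelder-Mead",options=dict(initial_simplex=[g[1:],[g[1]+.001,g[2]],[g[1],g[2]+.001]])); print(cs,r.x.round(4),r.fun)
im=cv2.imread("pics/top0.png"); H=cv2.cvtColor(im,cv2.COLOR_BGR2HSV)[270:286,403:423]
print(H[:,:,2]*(((H[:,:,0]>20)&(H[:,:,0]<35)&(H[:,:,1]>180)))) 
print(onz("top",[(415,276.8)],.155),proj("side",[.4296,-.0195,.155]), proj("side",[.4296,-.0195,.115]))
B=np.array([.645,.028]); L=np.array([.5137,.2905])
def ik(p,o): 
    try: q=robot.inverse_kinematics(p,o); return None if q is None else np.round(q,0)
    except Exception as e: return repr(e)[:60]
for yaw in (-90,-45,0,45,90,135): print("lid",yaw,ik([*L,.056],[180,0,yaw]), ik([*B,.133],[180,0,yaw]))
E
```

```text
['side'] [0.6457 0.029 ] -21.850462785335978
['top', 'side'] [0.6452 0.0274] -90.97989143756372
[[  0   0   0   0   0   0   0   0   0   0   0   0   0   0   0   0   0   0
    0   0]
 [  0   0   0   0   0   0   0   0   0   0   0   0   0   0   0   0   0   0
    0   0]
 [  0   0   0   0   0   0   0   0 156 155 149 148   0   0   0   0   0   0
    0   0]
 [  0   0   0   0   0 132 135 137 171 177 177 175 169 166 160 149 156   0
    0   0]
 [  0   0   0 136 141 146 142 143 170 175 175 174 174 175 176 179 179 136
    0   0]
 [  0   0   0 143 143 142 140 153 171 175 173 174 173 173 174 177 178 132
    0   0]
 [  0   0 138 141 143 144 139 166 173 174 173 173 172 172 173 175 171 116
    0   0]
 [  0   0 140 142 143 142 136 169 175 173 174 173 174 173 174 176 163   0
    0   0]
 [  0   0 140 144 142 143 134 169 176 173 172 173 173 173 175 179 160   0
    0   0]
 [  0   0 138 142 144 144 137 170 178 174 174 175 173 173 174 180 146   0
    0   0]
 [  0   0 143 145 144 143 137 173 181 179 179 178 175 174 175 181 133   0
    0   0]
 [  0   0 140 135 128 118 107 145 153 155 157 162 172 178 178 182 131
[... 260 characters left out ...]
    0   0]
 [  0   0   0   0   0   0   0   0   0   0   0   0   0   0   0   0   0   0
    0   0]]
[[ 0.43448619 -0.02115148]] [[380.38505915 174.3089006 ]] [[379.10587473 185.20969166]]
lid -90 [  7.  48. -62.  92.  46.  68. 115.] [ 30.  48. -62.  78.  42.  78. 148.]
lid -45 [ -66.   43.   54.   95.  -38.   62. -136.] [  10.   35.  -23.   79.   14.   68. -149.]
lid 0 [  -1.   41.  -46.   93.   32.   61. -146.] [  16.   37.  -33.   79.   21.   70. -108.]
lid 45 [ -3.  39. -41.  93.  29.  59. -99.] [ 18.  38. -37.  79.  23.  71. -65.]
lid 90 [ -1.  40. -45.  93.  32.  60. -55.] [ 24.  42. -48.  78.  31.  73. -25.]
lid 135 [ -1.  41. -46.  93.  33.  61. -11.] [ 25.  43. -51.  78.  34.  74.  18.]
```

```bash
python3 - <<'E'
from h import *
L=np.array([.5137,.2903])
o=[180,0,135]
robot.move_to([*L,.20],o)
print(robot.current_time_s(),np.round(robot.current_joint_positions(),1))
robot.line_to([*L,.056],o,velocity=.12)
fingers.gripper_to(0.0,60)
print(robot.current_finger_gap()*85,robot.current_tool_pos(),robot.current_contact_force())
robot.line_to([*L,.22],velocity=.12)
print(robot.current_time_s(),robot.current_finger_gap()*85,robot.current_contact_force())
B=[.645,.0278]
robot.line_to([*B,.22],[180,0,168],velocity=.15)
robot.line_to([*B,.165],velocity=.12)
robot.pause(.3)
for c in("top","side"): cv2.imwrite(f"pics/{c}1.png",vision.grab_frame(c)[:,:,::-1])
print(robot.current_time_s(),np.round(robot.current_joint_positions(),1),robot.current_tool_pos())
t=cv2.imread("pics/top1.png")[130:280,320:480];s=cv2.imread("pics/side1.png")[120:270,230:390]
cv2.imwrite("pics/c1.png",cv2.resize(np.hstack([t,s]),None,fx=2.5,fy=2.5))
E
```

```text
4.35 [  3.1  33.7 -53.5  83.   27.3  76.9  -7. ]
24.373877657512786 [0.51390704 0.29039938 0.05638451] [-0.17587173 -0.60938807  2.44926272]
7.8 24.271490310085184 [-0.11482841  0.43166844 -2.35348759]
10.9167 [ 27.8  43.8 -57.5  75.8  36.5  79.4  49.5] [0.64520003 0.02788486 0.1654811 ]
```

View pics/c1.png

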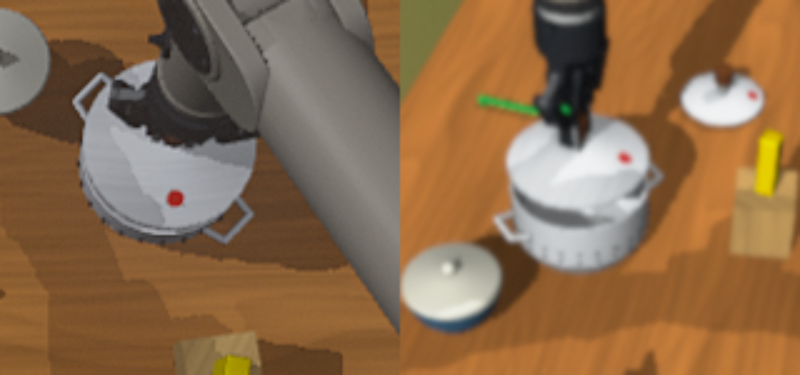

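Both views: the held lid hangs level over the basket and looks centred, with its spot towards the robot. I'll fit the brim and compare it with the rim per camera.

```bash
python3 - <<'E'
from h import *
from scipy.ndimage import map_coordinates
a=np.radians(np.arange(0,360,3)); 
for c,b in (("top",(.645,.0271)),("side",(.6457,.029))):
    g=cv2.GaussianBlur(cv2.imread(f"pics/{c}1.png"),(3,3),0).astype(float)
    # radial edge strength along each ray at brim outer radius 80 mm, z=.119
    rs=np.arange(.070,.090,.0005); P=[]; 
    for t in a:
        p=proj(c,np.c_[b[0]+rs*np.cos(t),b[1]+rs*np.sin(t),0*rs+.120])
        v=np.stack([map_coordinates(g[:,:,k],[p[:,1],p[:,0]],order=1) for k in range(3)],1)
        e=np.linalg.norm(v[4:]-v[:-4],axis=1); i=e.argmax()
        if e[i]>40 and v[i].max()-v[i].min()<40 and v[i].min()>110: P.append((b[0]+rs[i+2]*np.cos(t),b[1]+rs[i+2]*np.sin(t),np.degrees(t)))
    P=np.array(P); f=least_squares(lambda v:np.hypot(P[:,0]-v[0],P[:,1]-v[1])-.0800,b,loss="soft_l1",f_scale=.001).x
    print(c,len(P),f.round(4),"rim",b,"res",np.abs(np.hypot(*(P[:,:2]-f).T)-.08).mean().round(4),P[:,2].min(),P[:,2].max(),np.histogram(P[:,2],12,(0,360))[0])
E
```

```text
top 55 [0.6418 0.03  ] rim (0.645, 0.0271) res 0.0016 9.0 264.0 [ 8  6  8  7  0  7  4 10  5  0  0  0]
side 29 [0.6447 0.0316] rim (0.6457, 0.029) res 0.0006 0.0 219.00000000000003 [9 4 2 0 0 1 9 4 0 0 0 0]
```

```bash
python3 - <<'E'
from h import *
p=[.6465,.0254]
robot.line_to([*p,.165],velocity=.05)
robot.line_to([*p,.147],velocity=.08)
f0=robot.current_contact_force()
s=robot.line_to([*p,.1325],velocity=.02,f_stop=4)
print(s,robot.current_tool_pos(),f0,robot.current_contact_force(),robot.current_torque(),robot.current_time_s())
for c in("top","side"): cv2.imwrite(f"pics/{c}2.png",vision.grab_frame(c)[:,:,::-1])
t=cv2.imread("pics/top2.png")[130:280,320:480];s=cv2.imread("pics/side2.png")[120:270,230:390]
cv2.imwrite("pics/c2.png",cv2.resize(np.hstack([t,s]),None,fx=2.5,fy=2.5))
E
```

```text
True [0.64624433 0.02533343 0.13339991] [ 0.40951934  0.19041687 -2.97704371] [-0.30872904 -0.23708038  5.60107931] [-0.06191541 -0.00820301 -0.03020821] 12.2
```

Contact came at z = 0.1334, exactly the computed seated height (0.0564 + 0.077), with almost no side force. Next: release, back off and look.

```bash
python3 - <<'E'
from h import *
fingers.gripper_to(1.0)
robot.line_to([.6462,.0253,.21],velocity=.12)
P=[.434,-.021]
best=[]
for y in (80,170,-100,-10):
    q=robot.inverse_kinematics([*P,.25],[180,0,y])
    if q is not None: best.append((np.abs(np.array(q)-robot.current_joint_positions()).max(),y,np.round(q)))
best.sort(key=lambda b:b[0]); print(best)
robot.move_to([*P,.25],[180,0,best[0][1]])
robot.pause(.2)
for c in("top","side"): cv2.imwrite(f"pics/{c}3.png",vision.grab_frame(c)[:,:,::-1])
t=cv2.imread("pics/top3.png")[130:310,320:480];s=cv2.imread("pics/side3.png")[110:290,240:400]
cv2.imwrite("pics/c3.png",cv2.resize(np.hstack([t,s]),None,fx=2.5,fy=2.5))
print(robot.current_time_s(),robot.current_tool_pos(),robot.current_contact_force())
E
```

```text
[(np.float64(33.996498791490836), 170, array([ 61.,  14., -71., 101.,  13.,  75.,  68.])), (np.float64(67.46528360335064), 80, array([ 48.,   9., -52., 102.,   7.,  73., -16.])), (np.float64(109.85112287899352), -100, array([ 56.,  11., -62., 101.,  10.,  74., 161.])), (np.float64(153.95451821400152), -10, array([  30.,    6.,  -32.,  102.,    3.,   73., -103.]))]
14.9 [ 0.43476451 -0.02054579  0.25010445] [-0.30653471  0.01588814  1.03630236]
```

View pics/c3.png

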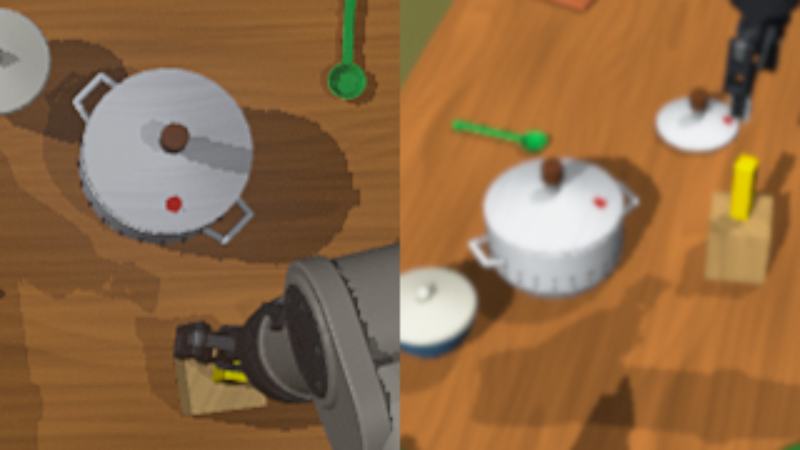

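The lid sits level and flush on the rim, with the knob at crop (173,137) and the spot at (174,204). The probe is still upright in its block, under the open jaws. Next: measure spot and knob, then grasp and lift the probe.

```bash
python3 - <<'E'
from h import *
for c,sp,kn in(("top",(389.6,211.6),(389,185)),("side",(320,191),(301,178.5))):
    h,s,v=cv2.split(cv2.cvtColor(cv2.imread(f"pics/{c}3.png"),cv2.COLOR_BGR2HSV))
    red=(((h<5)|(h>175))&(s>150)&(v>90)).astype(np.uint8)
    cc,st,_=blob(red,sp,8); print(c,"spot",cc.round(1),onz(c,cc,.0985).round(4),st)
    k=((h<20)&(s>80)&(v<130)).astype(np.uint8); cc,st,_=blob(k,kn,9); print(c,"knob",cc.round(1),onz(c,cc,.138).round(4),st)
P=[.434,-.021]
s=robot.line_to([*P,.113],velocity=.12,f_stop=8); print("desc",s)
fingers.gripper_to(0.0,60)
print(robot.current_finger_gap()*85,robot.current_tool_pos(),robot.current_contact_force())
s=robot.line_to([*P,.225],velocity=.1,f_stop=12); print("lift",s,robot.current_contact_force())
robot.pause(.2)
for c in("top","side"): cv2.imwrite(f"pics/{c}4.png",vision.grab_frame(c)[:,:,::-1])
t=cv2.imread("pics/top4.png")[130:310,320:480];s=cv2.imread("pics/side4.png")[110:230,320:440]
cv2.imwrite("pics/c4.png",cv2.resize(s,None,fx=4,fy=4))
p=robot.current_tool_pos();print(robot.current_time_s(),p,robot.current_finger_gap()*85)
for dz in (.043,-.037,-.103): print(proj("side",np.array(p)+[0,0,dz+0*.002]).round(1))
E
```

```text
top spot [389.  211.3] [[0.5918 0.0225]] [387 209   5   6  24]
top knob [389.3 184.8] [[0.6459 0.0246]] [385 180  10  11  93]
side spot [319.3 190.7] [[0.5929 0.025 ]] [319 190   2   2   3]
side knob [300.4 178.2] [[0.6458 0.0297]] [297 174   8  10  68]
desc False
21.26503967452578 [ 0.43417198 -0.02101434  0.11320592] [0.03313347 0.5789186  2.65217046]
lift False [-0.00387244  0.94495405 -0.91117413]
18.3583 [ 0.43385219 -0.02095219  0.2247432 ] 21.088558022800942
[[382.8 140. ]]
[[380.  164.4]]
[[377.9 182.8]]
```

View pics/c4.png

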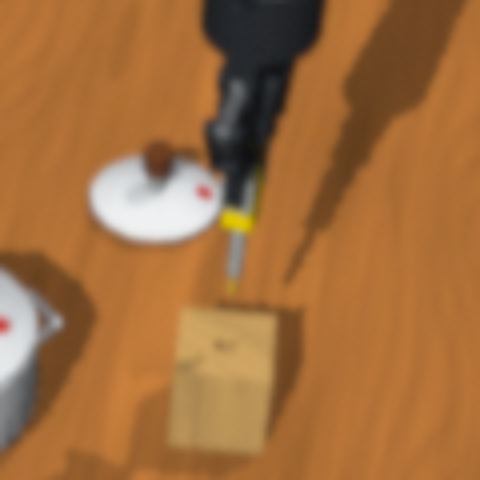

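The probe is held upright. Its tip is at pixel (377.6,182.6), against (377.9,182.8) predicted from the grip, so it is well aligned. The spot estimates also agree, at about (0.592, 0.023). Next: tilt, approach and touch gently.

```bash
cat > t.py <<'E'
from h import *
from scipy.spatial.transform import Rotation as Ro
S=np.array([.592,.0235,.0985]); ph=np.radians(182); t=np.radians(20)
n=np.array([np.sin(t)*np.cos(ph),np.sin(t)*np.sin(ph),np.cos(t)])
y=np.cross([0,0,1],n); y/=np.linalg.norm(y); y=y if y[1]>0 else -y
R=np.c_[np.cross(y,-n),y,-n]; O=list(Ro.from_matrix(R).as_euler('xyz',degrees=True))
E
python3 - <<'E'
from t import *
print(O,n,robot.inverse_kinematics(list(S+n*.1),O))
robot.line_to(list(S+n*.16),O,velocity=.12)
robot.line_to(list(S+n*.112),O,velocity=.08)
robot.pause(.4)
fs=[]
for i in range(5): fs.append(robot.current_contact_force()); robot.pause(.05)
b=np.mean(fs,0); print("base",b,np.std(fs,0),robot.current_tool_pos(),robot.current_eef_rot())
np.save("b.npy",b)
s=robot.line_to(list(S+n*.1005),O,velocity=.01,f_stop=1.3); robot.pause(.2)
p=np.array(robot.current_tool_pos()); print(s,"D",(p-S)@n,(robot.current_contact_force()-b)@n,robot.current_time_s())
for c in("top","side"): cv2.imwrite(f"pics/{c}5.png",vision.grab_frame(c)[:,:,::-1])
T=cv2.imread("pics/top5.png")[140:260,330:450];s=cv2.imread("pics/side5.png")[130:250,260:380]
cv2.imwrite("pics/c5.png",cv2.resize(np.hstack([T,s]),None,fx=3.3,fy=3.3,interpolation=cv2.INTER_CUBIC))
E
```

```text
[np.float64(-180.0), np.float64(20.000000000000004), np.float64(-178.00000000000003)] [-0.34181179 -0.01193633  0.93969262] [ 48.95588899  18.84905055 -64.55490784 108.05152683  28.36218709
  46.42002127  63.93329931]
base [ 0.00163855 -0.06203609 -1.03587838] [0.32259832 0.19081673 0.09818119] [0.55369931 0.02213039 0.20374701] [-179.99792467   19.99932121 -178.00380158]
True D 0.10098130922960391 0.9699118123695705 22.0083
```

View pics/c5.png

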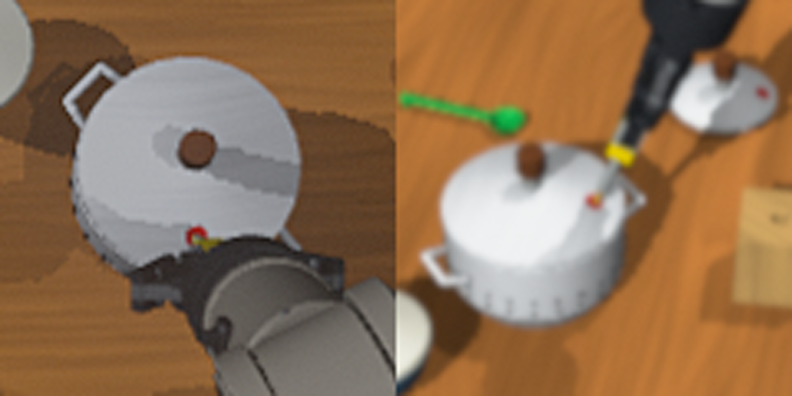

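The tip is on or just beside the spot, top crop (203,240) against spot (197,236), with light contact. I'll zoom in before pressing.

```bash
python3 - <<'E'
from t import *
T=cv2.imread("pics/top5.png")[200:224,378:402];s=cv2.imread("pics/side5.png")[176:200,308:332]
cv2.imwrite("pics/c6.png",cv2.resize(np.hstack([T,s]),None,fx=16,fy=16,interpolation=cv2.INTER_NEAREST))
p=np.array(robot.current_tool_pos())
for c in("top","side"): print(c,"pred tip",proj(c,p-n*.101),"stem end",proj(c,p-n*.088),"spot model",proj(c,S))
E
```

```text
top pred tip [[388.71564887 211.88442914]] stem end [[389.50518506 212.81735542]] spot model [[388.60248304 211.21796576]]
side pred tip [[320.30313813 190.54703898]] stem end [[321.80674615 187.54610147]] spot model [[319.77360249 190.36552512]]
```

View pics/c6.png

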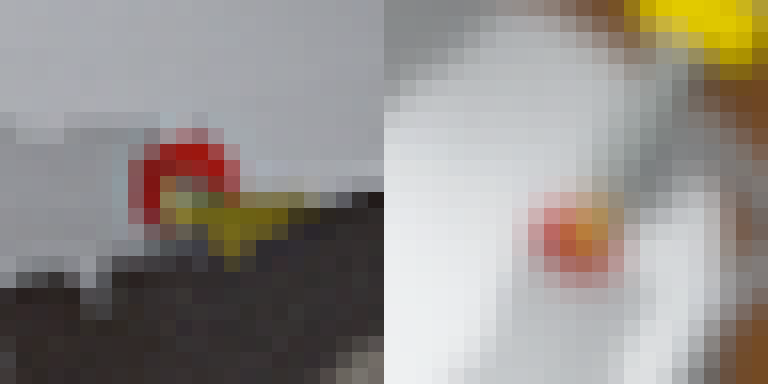

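The tip is on the spot, roughly 1–2 mm toward its outer edge. I'll back off, shift 1 mm up-slope, and press in small steps while reading force.

```bash
python3 - <<'E'
from t import *
u=np.cross(y,n); u=u if u[0]>0 else -u   # up-slope
S2=S+u*.0012
def rd():
    f=[]; 
    for i in range(6): f.append(robot.current_contact_force()); robot.pause(.04)
    p=np.array(robot.current_tool_pos()); return np.mean(f,0),(p-S2)@n,(p-S2)@u,(p-S2)@y
robot.line_to(list(S2+n*.108),O,velocity=.03); robot.pause(.3)
b,*r=rd(); print("base",b,r); np.save("b.npy",b)
d=.104
while d>.0945:
    robot.line_to(list(S2+n*d),O,velocity=.02); robot.pause(.15)
    f,*r=rd(); F=(f-b)@n; print(round(d,4),F.round(2),(f-b).round(2),np.round(r,4))
    if F>2.4: break
    d-=.001
print(robot.current_time_s())
E
```

```text
base [ 0.09309064  0.15148736 -1.33641997] [np.float64(0.1079791661696153), np.float64(-2.6344698438723185e-05), np.float64(6.828952790497761e-06)]
0.104 -0.17 [ 0.39 -0.1  -0.04] [1.041e-01 1.000e-04 0.000e+00]
0.103 1.11 [-0.53  0.1   0.99] [ 1.03e-01  1.00e-04 -0.00e+00]
0.102 1.42 [-0.27 -0.34  1.41] [1.02e-01 1.00e-04 0.00e+00]
0.101 2.2 [-0.52 -0.06  2.15] [1.01e-01 1.00e-04 0.00e+00]
0.1 2.01 [-0.13 -0.61  2.08] [ 0.1  0.  -0. ]
0.099 2.08 [-0.16 -0.24  2.15] [ 0.099  0.    -0.   ]
0.098 2.36 [-0.09 -0.44  2.48] [0.098 0.    0.   ]
0.097 3.04 [-0.34 -0.24  3.11] [ 0.097  0.    -0.   ]
28.3667
```

The force fits the spring (0.9 N + 0.3 N/mm) with contact at D ≈ 0.1033–0.1037, so the tip is now about 6–6.5 mm in. One last look before handing in.

```bash
python3 - <<'E'
from t import *
robot.pause(.3)
b=np.load("b.npy"); f=[]
for i in range(12): f.append((robot.current_contact_force()-b)@n); robot.pause(.04)
print("F",np.mean(f),robot.current_tool_pos(),robot.current_eef_rot(),robot.current_finger_gap()*85,robot.current_time_s())
for c in("top","side"): cv2.imwrite(f"pics/{c}7.png",vision.grab_frame(c)[:,:,::-1])
T=cv2.imread("pics/top7.png")[195:235,370:410];s=cv2.imread("pics/side7.png")[165:205,300:340]
A=cv2.resize(np.hstack([T,s]),None,fx=10,fy=10,interpolation=cv2.INTER_NEAREST)
B=cv2.resize(cv2.imread("pics/side7.png")[130:240,240:400],(400,275))
A=np.vstack([A[:320],np.hstack([B,cv2.resize(cv2.imread("pics/top7.png")[130:240,320:480],(400,275))])])
cv2.imwrite("pics/c7.png",A)
E
```

```text
F 2.962317222395209 [0.559999   0.02238852 0.19008248] [ 179.99864581   20.00302402 -178.00115316] 21.368784651532597 29.1667
```

View pics/c7.png

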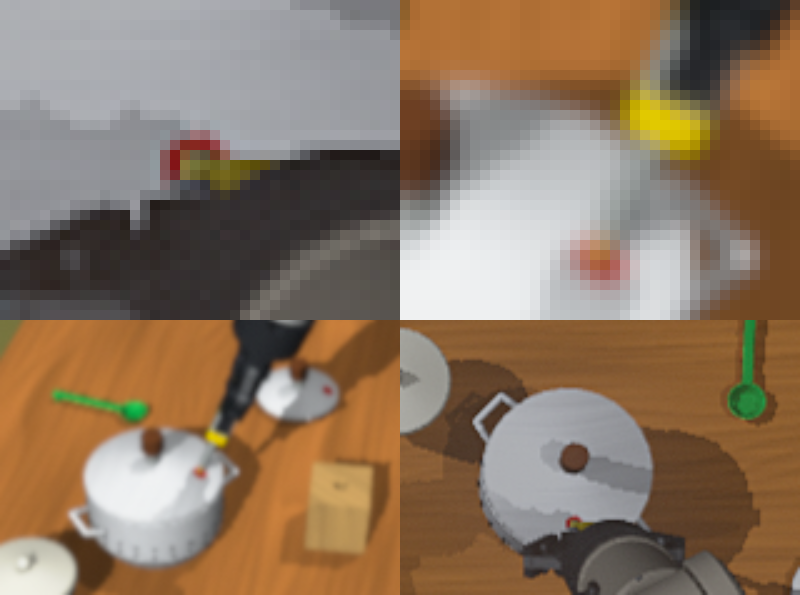

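The tip is inside the red spot in both views (side at about pixel (320,190)). The lid is still flush and the force steady at about 2.96 N, so I'm handing in.

```bash
python3 -c "
from station import workorder,robot
print(workorder.close_job(),robot.current_time_s())"
```

```text
the job is handed in; nothing more can be done
the job is handed in; nothing more can be done
```

The aluminium lid is on the basket and released, and the arm is holding the probe on the lid's red spot. I handed the job in at about 29 s of the 61 s allowed.

- **Lid:** Before lowering it, I shifted it about 3 mm because the cameras showed it off-centre over the rim. It met the rim at exactly the calculated seated height with almost no side force, and later pictures show it flush and level.
- **Probe:** It came out of the block cleanly and is held at 20° from vertical, square to the slope. I backed off once and moved it about 1 mm up the slope, because the first touch was slightly towards the outer edge of the spot. In both cameras the tip is inside the spot, within roughly 1–2 mm of the centre.
- **Press:** Contact began about 6.3–6.7 mm before the final position. The final force was about 2.96 N, slightly above the nominal 2.7 N. That puts the tip at about 6–7 mm of its 12 mm travel, given force noise of about ±0.3 N.
- **Not checked:** In the last top view the arm hides part of the spot. I also did not measure whether the basket moved; it looks unmoved in the pictures.

No check failed. The two cameras disagreed by 2–5 mm in y on the lid, knob and spot, so I went mainly by the top camera and the robot's own pose there. I did not touch the other lid, bowl, spoon or grater.

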